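# Spring-return check of a mirror tilt mount

## Robot

A 6-joint arm with a two-finger parallel gripper is mounted at the origin on a cart in front of the work surface, level with it; the furniture and walls round the work are solid. World frame = base frame: x ahead of the robot, y to its left, z up, the work surface at z = 0. Lengths are in m, angles in degrees, forces in N, time in s.
With the tool pointing down it reaches from about 0.25 to 0.725 m from the base axis. Payload 9.7 kg.
Tool frame: the origin (TCP) lies midway between the tips of the shut fingers; the grasp point (between the pads) lies 19 mm behind it; z points along the fingers, y is the line along which they close (so a half turn about z gives the same grasp; the last joint's range is limited). The gripper opens to 85 mm and grips with 20 to 120 N. Pads are 22 mm wide; open, the fingers measure 114 mm over their backs; the gripper's body (76 mm by 85 mm) begins 54 mm behind the grasp point. The pads swing forward as they close: fully open they stand 13 mm farther back than shut.
Start: joints at [73.682, 4.979, 10.078, 95.1, 0, 90], TCP at [0.155, 0.528, 0.192] pointing down, gripper open.
Joint ranges: [-179.16, 179.16], [-48.56, 103.87], [-65.8, 70.77], [-126.05, 130.52], [-82.76, 87.17], [-180, 180]. Speed limits (degrees/s): [127.2, 127.2, 147.25, 180, 180, 180].

## Interface

Orientations are given as [roll, pitch, yaw] about the fixed x, y, z axes, in that order (R = Rz(yaw) Ry(pitch) Rx(roll)).
In Python, from workcell import bot gives the robot as it stands. The module is installed in compiled form; this text tells all that it offers.
- The arm moves only by the tool send_rows, never from a script. Its argument "moves" is one flat list of numbers, 7 for each row, row after row: the shift along the world's x, y, z normalised to -1 to 1, where 1 is 0.025 m, then the turn, a rotation vector about the world's x, y, z normalised to -1 to 1, where 1 is 0.15 rad, then the closure, from -1 (fully open) to 1 (shut), so that 0 is half open. A call has 1 to 8 rows; each row shifts and turns the commanded pose from where the row before left it; what a row does not reach is not made up. A row lasts 1/8 s, in which the tool goes at most 62.5 mm and 10.7 degrees, less where a joint would pass 70% of its speed; a pose out of reach is approached as far as the arm can. A call with a number of a shift or a turn outside -1 to 1 is refused whole. A call with a gripper value outside its range is refused whole. The fingers move at their own pace and stop on an object; "squeeze" is the grip in N (left out, the last holds). Time passes only in rows, so rows that do not move let the fingers close. It gives the time, the measured TCP pose, the force, the opening and the grip force at its end, in the units of the state.
- bot.get_obs(): the state, without advancing time (a new reading comes with each control period).
- bot.camera(name): name is "scene" or "top" or "wrist"; returns a dict with "color" (480x640x3 uint8, red, green, blue), "camera_matrix" (3x3 intrinsics, pixels), "R" (3x3) and "t" (3): a world point X has camera coordinates R X + t. Camera axes: x right, y down, z forward; pixel columns grow to the right and rows downward; lengths in m; the calibration is good to about 2 mm. A picture is of the moment at which its call begins. There is no depth.
- bot.job_done(): hands the job in; it is judged then, once.
Trained networks look in the newest picture that a camera, given by its name, has taken for a name from the list of things; names that differ only in an ending like _2 or _b are one class to them, and where a whole thing is asked for, a point or a joint stands for the part that bears it (a point fixed in the world has none). Each returns a list of dicts, best first, with "p" (0 to 1); they miss things now and then, are a little off and sometimes report something else, mostly with a low value. They report only what shows in the picture. A call takes as long as a camera call.
- bot.boxes_of(camera, query): "extent" ([left, top, right, bottom] in pixels, round what is visible of it).
- bot.trace(camera, query): "region" (480x640 bool, what is visible of it) and "extent" ([left, top, right, bottom] in pixels, round what is visible of it).
- bot.landmark_of(camera, query): "pixel" ([column, row] in pixels: a listed point, or the origin of a listed thing).
The state is a dict: "time": time; "q": joint angles; "qd": joint speeds; "joint_efforts": joint torques, N m; "ee_pos": TCP position; "tcp_rot": TCP orientation; "wrist_force": force on the tool from outside, world axes, zero at the start; "torque": the same for the moment, N m; "opening": finger opening in m; "grasp_force": force on a finger pad.
Only numpy, scipy, OpenCV 4.12 (cv2) and the standard library are available. Lean on these libraries where they do the work, as an engineer would, in place of code of your own. Each camera call takes 0.05 s, during which the arm holds its last target. There are 200 camera calls.

## Task

Check the spring return of the mirror mount's two adjuster corners with a fingertip, lifting nothing. First press the blue pad straight down until its orange pointer stands at the red index clip on its scale, without pressing past it, hold it there for about a second, then let it spring all the way back up; after that do the same with the yellow pad and let it come back up too. Do not touch the mirror or the red clips, and leave the mount and the timer, tape roll and marker where they are.

Things in the scene. Friction and masses are not known exactly. Their poses are not given: they have to be found in the camera images.
- mount: whole mirror mount, loose on the bench, 2.8 kg: dark base 200 x 280 x 16 mm (x, y, height), origin at the centre of its underside, z up. Above it a black square tilt plate, side 131 mm, top 72 mm above the bench, stands cornerwise: pivot corner at +x (75 mm from the origin), blue corner at +y, yellow at -y. Scales reach 89 mm above the bench. At yaw 0 its -x side faces the robot
- pad_blue: blue domed press pad, 26 mm across, standing 6 mm proud on the left (+y of the mount) corner of the black tilt plate; origin at the top of the dome, where it is pressed (78 mm above the bench at rest). Pressing it straight down tilts the plate; it springs back up when let go. About 2.5 N starts it moving, about 7 N at the mark
- pad_yellow: yellow domed press pad, 26 mm across, standing 6 mm proud on the right (-y of the mount) corner of the black tilt plate; origin at the top of the dome, where it is pressed (78 mm above the bench at rest). Pressing it straight down tilts the plate; it springs back up when let go. About 2.5 N starts it moving, about 7 N at the mark
- tip_blue (a point): tip of the orange pointer that sticks out from the blue corner, 60 mm beyond the pad's centre along the plate's edge, half-way up the 5 mm tall pointer. As the pad is pressed the tip goes down 1.63 mm for each mm of the pad and passes in front of the scale
- tip_yellow (a point): tip of the orange pointer that sticks out from the yellow corner, 60 mm beyond the pad's centre along the plate's edge, half-way up the 5 mm tall pointer. As the pad is pressed the tip goes down 1.63 mm for each mm of the pad and passes in front of the scale
- index_blue: red index clip on the white upright scale beside the blue corner: a red band 8 mm tall and 36 mm wide, held by friction at a level that differs from run to run (14 to 26 mm below the resting pointer); origin at half its height, z up. It is the mark, not to be touched
- index_yellow: red index clip on the white upright scale beside the yellow corner: a red band 8 mm tall and 36 mm wide, held by friction at a level that differs from run to run (14 to 26 mm below the resting pointer); origin at half its height, z up. It is the mark, not to be touched
- tilt_blue (a joint): tilt of the plate at the blue corner, rad: 0 at rest against the upper stop, grows as the blue pad is pressed down, lower stop at 0.26; the pad lies 95 mm and the pointer tip 155 mm from the axis, so the mark is reached at 0.09 to 0.17. Sprung back to 0. Pressing the yellow pad does not move it
- tilt_yellow (a joint): tilt of the plate at the yellow corner, rad: 0 at rest against the upper stop, grows as the yellow pad is pressed down, lower stop at 0.26; the pad lies 95 mm and the pointer tip 155 mm from the axis, so the mark is reached at 0.09 to 0.17. Sprung back to 0. Pressing the blue pad does not move it
- mirror: round mirror in a silver ring in the middle of the tilt plate, 70 mm across; origin at the centre of its face, 6 mm above the plate; 67 mm from either pad's centre; not to be touched
- timer: white bench timer with coloured keys, 62 x 66 x 19 mm, lying on the bench to the right of the mount; origin under its centre; a bystander
- tape_roll: beige tape roll, 65 mm across, 19 mm tall, lying flat to the left of the mount; origin under its centre; a bystander
- marker_blue: white marker with a blue cap, 136 mm long, 13 mm tall, lying behind the mount; origin under its centre; a bystander

How it is judged (in metres and radians):
On the way, in this order (a step that is already met when the one before it is completed fails the run):
1. the blue pad is pressed by the fingers with its pointer tip level with the red clip (within 4 mm of its mid-height), for half a second (z of tip_blue in the frame of index_blue between -0.004 and 0.004 m and contact force between the fingers and pad_blue above 0.3 N), for 0.5 s.
2. the blue corner is let go and back up (value of joint tilt_blue below 0.02 rad and contact force between the fingers and pad_blue below 0.1 N), for 0.1 s.
3. the yellow pad is pressed by the fingers with its pointer tip level with the red clip (within 4 mm of its mid-height), for half a second (z of tip_yellow in the frame of index_yellow between -0.004 and 0.004 m and contact force between the fingers and pad_yellow above 0.3 N), for 0.5 s.
4. the yellow corner is let go and back up (value of joint tilt_yellow below 0.02 rad and contact force between the fingers and pad_yellow below 0.1 N), for 0.1 s.
At the end, for the whole second after the job is handed in: Both corners are back up at rest (tilt below 0.02 rad), nothing touches the mount, and the mount and the three bystanders lie within 15 mm of where they began (value of joint each of tilt_blue, tilt_yellow below 0.02 rad and contact force between the fingers and mount below 0.1 N and distance of each of mount, timer, tape_roll, marker_blue from where it was at the start of the episode below 0.015 m and height (world z) of mount below 0.006 m and linear speed of mount below 0.02 m/s).
It fails at once if a corner is pressed past its mark: pointer tip more than 4 mm below the lower edge of its red clip (z of tip_blue in the frame of index_blue below -0.008 m or z of tip_yellow in the frame of index_yellow below -0.008 m).
It fails at once if a red index clip is touched (contact force between the fingers and index_blue above 1 N or contact force between the fingers and index_yellow above 1 N).
It fails at once if the mirror is touched (contact force between the fingers and mirror above 0.3 N).
It fails at once if the mount is lifted, tipped or shifted by more than 15 mm (height (world z) of mount above 0.006 m or angle between mount's own z axis and vertical above 0.06 rad or distance of mount from where it was at the start of the episode above 0.015 m).
It fails at once if the timer, tape roll or marker is lifted or moved by more than 15 mm (distance of any of timer, tape_roll, marker_blue from where it was at the start of the episode above 0.015 m).
It also fails if it takes over 48 s, if anything falls off the work surface, if the arm or the gripper's body presses on something with over 40 N, if the wrist force passes 120 N, or if a joint passes its speed limit or range.

## Working session

There is one attempt and no reset: what is moved stays moved. The work goes in short steps, Python scripts to look and compute and a tool call to move; the robot and the scene stay as the last step left them, time stands still between calls to the robot, and variables do not carry over. Pictures are saved under pics/ and viewed, at most 10 in all, crops included, and the job is handed in when it is done.

Besides the shell and the picture viewer there is one more tool, called by a JSON object that holds its "fn" and its "kwargs". send_rows: Moves the arm, as the interface text tells. Its arguments: {"type":"object","properties":{"moves":{"type":"array"},"squeeze":{"type":"number"}},"required":["moves"]}

```bash
mkdir -p pics
cat > h.py <<'E'
from workcell import bot
import numpy as np, cv2
def snap(n,f=None):
    c=bot.camera(n)
    if f: cv2.imwrite('pics/'+f,c['color'][:,:,::-1])
    return c
def ray(c,p):
    K,R,t=[np.array(c[k]) for k in('camera_matrix','R','t')]
    d=R.T@np.linalg.solve(K,[p[0],p[1],1]); o=-R.T@t
    return o,d/np.linalg.norm(d)
def onz(c,p,z):
    o,d=ray(c,p); return o+d*(z-o[2])/d[2]
def tri(obs):
    A=np.zeros((3,3));b=np.zeros(3)
    for c,p in obs:
        o,d=ray(c,p);P=np.eye(3)-np.outer(d,d);A+=P;b+=P@o
    x=np.linalg.solve(A,b)
    e=[np.linalg.norm((np.eye(3)-np.outer(d,d))@(x-o)) for o,d in [ray(c,p) for c,p in obs]]
    return x,e
def proj(c,X):
    v=np.array(c['camera_matrix'])@(np.array(c['R'])@X+np.array(c['t']));return v[:2]/v[2]
E
python3 - <<'E'
from h import *
np.set_printoptions(precision=4,suppress=True)
C={n:snap(n,n+'0.png') for n in('scene','top')}
for n in C: print(n,'cam at',-np.array(C[n]['R']).T@C[n]['t'])
for q in['mount','pad_blue','pad_yellow','tip_blue','tip_yellow','index_blue','index_yellow','mirror','timer','tape_roll','marker_blue']:
    o=[]
    for n in C:
        r=bot.landmark_of(n,q)
        print(q,n,[(np.round(x['pixel'],1).tolist(),round(x['p'],2)) for x in r[:2]])
        if r:o.append((C[n],r[0]['pixel']))
    if len(o)==2: print('   ',*tri(o))
print(bot.get_obs())
E
```

```text
scene cam at [ 0.0331 -0.503   0.4422]
top cam at [0.412  0.0596 1.346 ]
mount scene [([400.6, 329.6], 0.6), ([382.3, 308.4], 0.58)]
mount top [([394.7, 226.5], 0.88)]
    [ 0.5908 -0.1125 -0.0422] [np.float64(0.011190150203024206), np.float64(0.011190150203024185)]
pad_blue scene [([374.9, 253.4], 0.54)]
pad_blue top [([368.9, 206.9], 0.61)]
    [ 0.6097 -0.0376  0.0808] [np.float64(0.0014581872607625649), np.float64(0.0014581872607624434)]
pad_yellow scene [([406.1, 289.1], 0.63)]
pad_yellow top [([428.5, 234.9], 0.59)]
    [ 0.55   -0.1575  0.0814] [np.float64(0.0014915371636292103), np.float64(0.0014915371636291125)]
tip_blue scene [([343.1, 254.1], 0.84)]
tip_blue top [([338.2, 215.5], 0.68)]
    [0.5933 0.0262 0.0615] [np.float64(0.00017811928225204841), np.float64(0.00017811928225201995)]
tip_yellow scene [([395.4, 315.8], 0.6)]
tip_yellow top [([437.5, 262.8], 0.67)]
    [ 0.4947 -0.1789  0.0667] [np.float64(3.045113412051036e-05), np.float64(3.0451134120491172e-05)]
index_blue scene [([345.0, 262.5], 0.63)]
index_blue top [([483.8, 253.5], 0.71), ([340.9, 214.4], 0.44)]
    
[... 790 characters left out ...]
), np.float64(0.0012075146946246087)]
marker_blue scene [([428.7, 289.0], 0.42)]
marker_blue top [([395.2, 167.2], 0.8)]
    [ 0.7114 -0.1014 -0.0082] [np.float64(0.0010178997113886377), np.float64(0.0010178997113884744)]
{'time': 1.2, 'q': array([73.6806,  4.9782, 10.0769, 95.1003,  0.0004, 90.0005]), 'qd': array([ 0.0284,  0.098 ,  0.0139, -0.0306, -0.0253, -0.0075]), 'joint_efforts': array([ -0.0006, -52.0099,  46.4865,   0.0017,  -0.0002,  -0.    ]), 'ee_pos': array([0.1545, 0.5278, 0.192 ]), 'tcp_rot': array([-179.9984,   -0.0004,  163.6801]), 'wrist_force': array([0.3143, 0.6982, 0.3653]), 'torque': array([ 0.0017, -0.0179, -0.0246]), 'grasp_force': 0.0, 'opening': 0.08546990787264386}
```

Run:
```python
import cv2,numpy as np
a=cv2.imread('pics/scene0.png')[220:360,300:500];b=cv2.imread('pics/top0.png')[160:300,310:510]
a=cv2.resize(a,None,fx=4,fy=4,interpolation=cv2.INTER_CUBIC);cv2.imwrite('pics/s1.png',a)
cv2.imwrite('pics/t1.png',cv2.resize(b,None,fx=4,fy=4,interpolation=cv2.INTER_CUBIC))
```

```text
(no output)
```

View pics/s1.png

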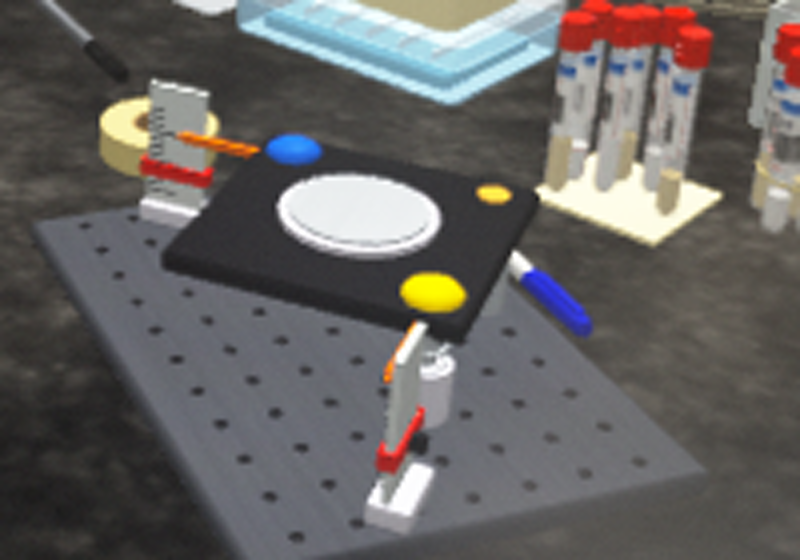

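View pics/t1.png

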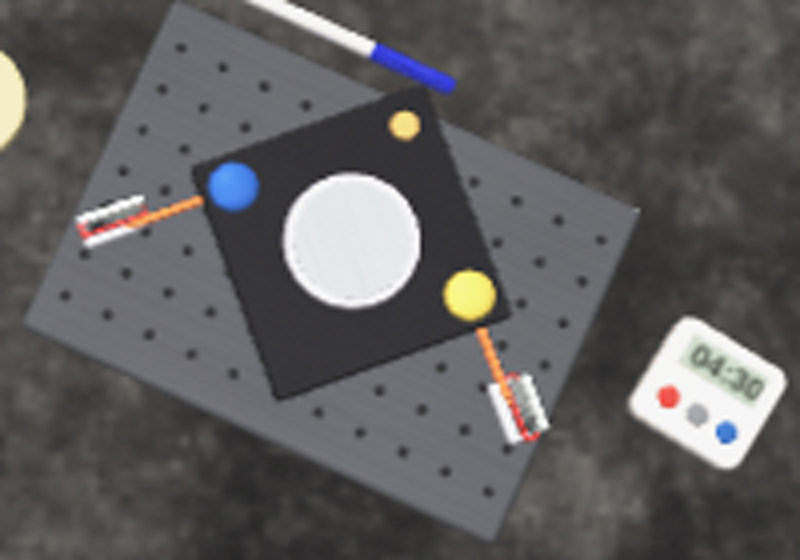

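View pics/top0.png

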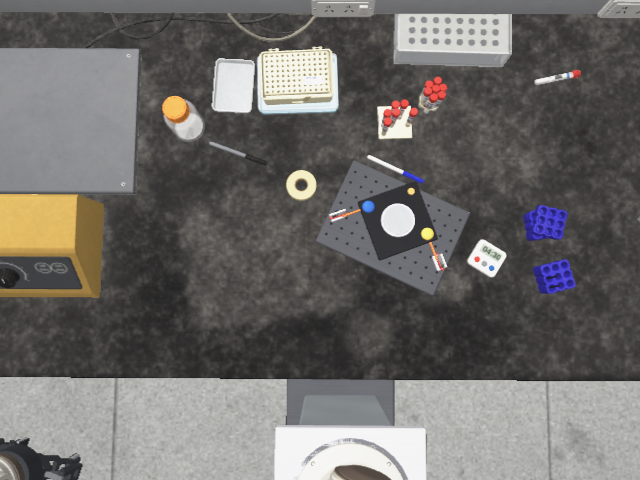

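Run:
```python
from h import *
from scipy.spatial.transform import Rotation as Ro
np.set_printoptions(precision=4,suppress=True)
c=snap('wrist'); s=bot.get_obs()
T=Ro.from_euler('xyz',s['tcp_rot'],degrees=True).as_matrix()
R=np.array(c['R']);o=-R.T@c['t']
print(c['camera_matrix'],'cam in tool',T.T@(o-s['ee_pos']),'axes (cols=x,y,z cam in tool)\n',T.T@R.T)
```

```text
[[390.7425   0.     319.0592]
 [  0.     390.7425 236.0319]
 [  0.       0.       1.    ]] cam in tool [ 0.0674  0.0003 -0.1815] axes (cols=x,y,z cam in tool)
 [[ 0.     -0.963  -0.2696]
 [ 1.      0.0002 -0.0007]
 [ 0.0007 -0.2696  0.963 ]]
```

{"fn": "send_rows", "kwargs": {"moves": [0.44,-0.9,0,0,0,-0.15,1,0.44,-0.9,0,0,0,-0.15,1,0.44,-0.9,0,0,0,-0.15,1,0.44,-0.9,0,0,0,-0.15,1,0.44,-0.9,0,0,0,-0.15,1,0.44,-0.9,0,0,0,-0.15,1,0.44,-0.9,0,0,0,-0.15,1,0.44,-0.9,0,0,0,-0.15,1]}}

```text
time: 2.25
ee_pos: [0.2428, 0.3471, 0.1921]
tcp_rot: [180.0, 0.0, 153.3]
wrist_force: [0.7, 0.3, -0.1]
opening: 0.0001
grasp_force: 0.0
```

{"fn": "send_rows", "kwargs": {"moves": [0.44,-0.9,0,0,0,0,1,0.44,-0.9,0,0,0,0,1,0.44,-0.9,0,0,0,0,1,0.44,-0.9,0,0,0,0,1,0.44,-0.9,0,0,0,0,1,0.44,-0.9,0,0,0,0,1,0.44,-0.9,0,0,0,0,1,0.44,-0.9,0,0,0,0,1]}}

```text
time: 3.25
ee_pos: [0.3308, 0.1671, 0.1921]
tcp_rot: [180.0, 0.0, 153.4]
wrist_force: [0.3, 0.2, -0.7]
opening: 0.0002
grasp_force: 0.0
```

{"fn": "send_rows", "kwargs": {"moves": [0.44,-0.9,-0.4,0,0,0,1,0.44,-0.9,-0.4,0,0,0,1,0.44,-0.9,-0.4,0,0,0,1,0.44,-0.9,-0.4,0,0,0,1,0.44,-0.9,-0.4,0,0,0,1,0.44,-0.9,-0.4,0,0,0,1,0.44,-0.9,-0.4,0,0,0,1,0.44,-0.9,-0.4,0,0,0,1]}}

```text
time: 4.25
ee_pos: [0.4188, -0.013, 0.1118]
tcp_rot: [180.0, 0.0, 153.4]
wrist_force: [0.3, 0.1, 1.0]
opening: 0.0
grasp_force: 0.0
```

Run:
```python
from h import *
np.set_printoptions(precision=4,suppress=True)
c=snap('wrist','w1.png'); s=bot.get_obs(); print(s['time'],s['ee_pos'],s['tcp_rot'],s['wrist_force'],s['opening'])
import pickle; pickle.dump(c,open('w1.pkl','wb'))
for q in['pad_blue','pad_yellow','tip_blue','tip_yellow','index_blue','index_yellow']:
    r=bot.landmark_of('wrist',q); print(q,[(np.round(x['pixel'],1).tolist(),round(x['p'],2)) for x in r[:2]])
```

```text
4.3 [ 0.4193 -0.0147  0.1103] [-179.93     -0.0141  153.3274] [-1.5336 -0.6356 -1.0149] -0.00013368066403478116
pad_blue []
pad_yellow []
tip_blue []
tip_yellow []
index_blue [([476.4, 411.6], 0.48)]
index_yellow []
```

View pics/w1.png

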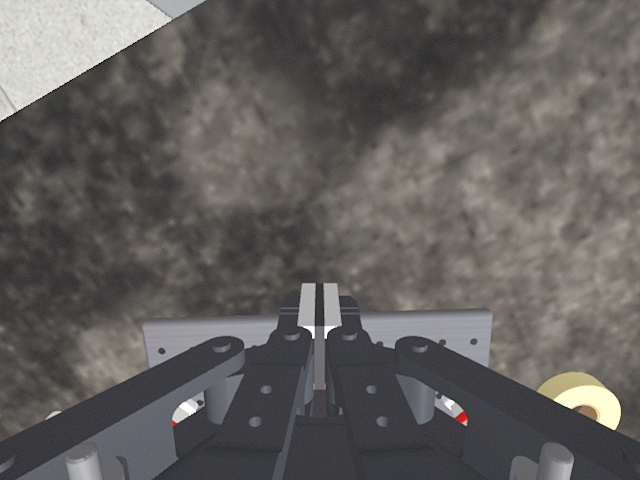

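Run:
```python
from h import *
s=bot.get_obs(); print(s['q'].round(1),s['tcp_rot'],s['time'])
```

```text
[ -1.6 -14.  -16.5  87.5   0.   25. ] [1.79977110e+02 2.87624385e-02 1.53408095e+02] 4.6
```

{"fn": "send_rows", "kwargs": {"moves": [0,0,0,0,0,1,1,0,0,0,0,0,1,1,0,0,0,0,0,1,1,0,0,0,0,0,1,1,0,0,0,0,0,1,1,0,0,0,0,0,1,1,0,0,0,0,0,1,1,0,0,0,0,0,1,1]}}

```text
time: 5.6
ee_pos: [0.4185, -0.0115, 0.1124]
tcp_rot: [-180.0, 0.0, -137.5]
wrist_force: [0.1, -0.7, 0.3]
opening: -0.0
grasp_force: 0.0
```

{"fn": "send_rows", "kwargs": {"moves": [0,0,0,0,0,1,1,0,0,0,0,0,1,1,0,0,0,0,0,1,1,0,0,0,0,0,1,1,0,0,0,0,0,1,1,0,0,0,0,0,1,1,0,0,0,0,0,1,1,0,0,0,0,0,1,1]}}

```text
time: 6.6
ee_pos: [0.4185, -0.0115, 0.1125]
tcp_rot: [-180.0, -0.0, -68.8]
wrist_force: [0.1, 0.1, -1.1]
opening: 0.0003
grasp_force: 0.0
```

{"fn": "send_rows", "kwargs": {"moves": [0,0,0,0,0,1,1,0,0,0,0,0,1,1,0,0,0,0,0,1,1,0,0,0,0,0,1,1,0,0,0,0,0,0.944,1]}}

```text
time: 7.22
ee_pos: [0.4185, -0.0115, 0.1124]
tcp_rot: [-180.0, -0.0, -26.3]
wrist_force: [-0.0, 0.7, -0.3]
opening: -0.0003
grasp_force: 0.0
```

{"fn": "send_rows", "kwargs": {"moves": [0,0,-0.2,-0.418,-0.831,0,1,0,0,-0.2,-0.418,-0.831,0,1,0,0,-0.2,-0.418,-0.831,0,1,0,0,-0.2,-0.418,-0.831,0,1,0,0,-0.2,-0.418,-0.831,0,1,0,0,0,0,0,0,1]}}

```text
time: 7.98
ee_pos: [0.434, 0.001, 0.0851]
tcp_rot: [178.7, -39.1, -26.2]
wrist_force: [-0.1, -0.0, -0.1]
opening: 0.0003
grasp_force: 0.0
```

Run:
```python
from h import *
np.set_printoptions(precision=4,suppress=True)
c=snap('wrist','w2.png'); s=bot.get_obs(); print(s['time'],s['ee_pos'],s['tcp_rot'],s['q'])
import pickle; pickle.dump(c,open('w2.pkl','wb'))
for q in['pad_blue','pad_yellow','tip_blue','tip_yellow','index_blue','index_yellow']:
    r=bot.landmark_of('wrist',q); print(q,[(np.round(x['pixel'],1).tolist(),round(x['p'],2)) for x in r[:2]])
```

```text
8.025 [0.4346 0.0005 0.087 ] [178.8225 -39.1303 -26.3641] [  20.9558  -48.5476  -49.4605   61.0725  -28.5402 -139.5226]
pad_blue [([247.6, 34.1], 0.71)]
pad_yellow [([441.0, 29.0], 0.66)]
tip_blue [([183.0, 92.6], 0.87)]
tip_yellow [([503.9, 85.9], 0.85)]
index_blue [([182.3, 111.4], 0.82)]
index_yellow [([505.3, 103.6], 0.86)]
```

View pics/w2.png

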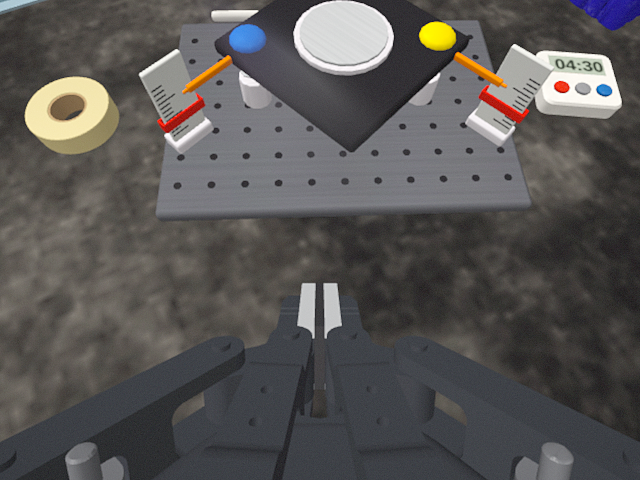

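Run:
```python
from h import *
import pickle
np.set_printoptions(precision=4,suppress=True)
w=pickle.load(open('w2.pkl','rb')); S=snap('scene');T=snap('top')
O={'pad_blue':[(w,(247.6,34.1)),(S,(374.9,253.4)),(T,(368.9,206.9))],
'pad_yellow':[(w,(441,29)),(S,(406.1,289.1)),(T,(428.5,234.9))],
'tip_blue':[(w,(183,92.6)),(S,(343.1,254.1)),(T,(338.2,215.5))],
'tip_yellow':[(w,(503.9,85.9)),(S,(395.4,315.8)),(T,(437.5,262.8))],
'index_blue':[(w,(182.3,111.4)),(S,(345,262.5)),(T,(340.9,214.4))],
'index_yellow':[(w,(505.3,103.6)),(S,(400,330.1)),(T,(437.3,263))]}
X={}
for k,o in O.items():
    X[k],e=tri(o); print(k,X[k],np.array(e)*1e3,'w+S',tri(o[:2])[0],'w+T',tri([o[0],o[2]])[0])
# relative: same wrist image, clip directly below tip with horizontal gap g along view
for b in('blue','yellow'):
    p=X['tip_'+b]; pad=X['pad_'+b]; print(b,'pad-tip dist',np.linalg.norm((p-pad)[:2]))
    u=(p-pad)[:2]/np.linalg.norm((p-pad)[:2]); n=np.array([u[1],-u[0]])
    if n@(w_c:=(-np.array(w['R']).T@w['t'])[:2]-p[:2])<0:n=-n
    for i in(0,1):
        c=O['tip_'+b][i][0]
        for g in(0,.004,.008):
            o,d=ray(c,O['tip_'+b][i][1]); s=((p[:2]-o[:2])@n)/(d[:2]@n); zt=o[2]+s*d[2]
            o,d=ray(c,O['index_'+b][i][1]); s=((p[:2]-g*n-o[:2])@n)/(d[:2]@n); zi=o[2]+s*d[2]
            print(['wrist','scene'][i],'gap',g,'tip z %.4f clip z %.4f drop %.4f'%(zt,zi,zt-zi))
```

```text
pad_blue [ 0.6106 -0.0359  0.0787] [2.4439 2.6049 1.8146] w+S [ 0.6141 -0.0347  0.0768] w+T [ 0.6095 -0.0352  0.078 ]
pad_yellow [ 0.552  -0.1561  0.0802] [2.566  1.5056 2.8775] w+S [ 0.5532 -0.1542  0.0795] w+T [ 0.553  -0.1571  0.0794]
tip_blue [0.5929 0.0245 0.0634] [2.4958 1.3373 1.8606] w+S [0.5913 0.0228 0.0647] w+T [0.5925 0.0244 0.0657]
tip_yellow [ 0.4978 -0.1775  0.0656] [4.0779 1.1067 3.3923] w+S [ 0.5006 -0.1763  0.0643] w+T [ 0.4977 -0.1767  0.0677]
index_blue [0.5982 0.0239 0.043 ] [3.8348 0.896  3.866 ] w+S [0.6019 0.0277 0.0398] w+T [0.5978 0.0239 0.0448]
index_yellow [ 0.4976 -0.1856  0.0448] [2.4711 2.2414 3.5059] w+S [ 0.4989 -0.1877  0.0443] w+T [ 0.4955 -0.1809  0.0525]
blue pad-tip dist 0.06291256745290903
wrist gap 0 tip z 0.0647 clip z 0.0508 drop 0.0139
wrist gap 0.004 tip z 0.0647 clip z 0.0464 drop 0.0183
wrist gap 0.008 tip z 0.0647 clip z 0.0421 drop 0.0226
scene gap 0 tip z 0.0620 clip z 0.0449 drop 0.0171
scene gap 0.004 tip z 0.0620 clip z 0.0426 drop 0.0194
scene gap 0.008 tip z 0.0620 clip z 0.0403 drop 0.0217
yellow pad-tip dist 0.058320038099088346
wrist gap 0 tip z 0.0663 clip z 0.0546 drop 0.0117
wrist gap 0.004 tip z 0.0663 clip z 0.0510 drop 0.0154
wrist gap 0.008 tip z 0.0663 clip z 0.0474 drop 0.0190
scene gap 0 tip z 0.0659 clip z 0.0131 drop 0.0528
scene gap 0.004 tip z 0.0659 clip z 0.0261 drop 0.0398
scene gap 0.008 tip z 0.0659 clip z 0.0391 drop 0.0268
```

Run:
```python
import cv2,numpy as np
i=cv2.imread('pics/w2.png')
a=i[40:160,135:215];b=i[40:160,462:557][:, :80]
f=lambda x:cv2.resize(x,None,fx=5,fy=5,interpolation=cv2.INTER_CUBIC)
cv2.imwrite('pics/w2c.png',np.hstack([f(a),f(i[40:160,475:555])]))
```

```text
(no output)
```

View pics/w2c.png

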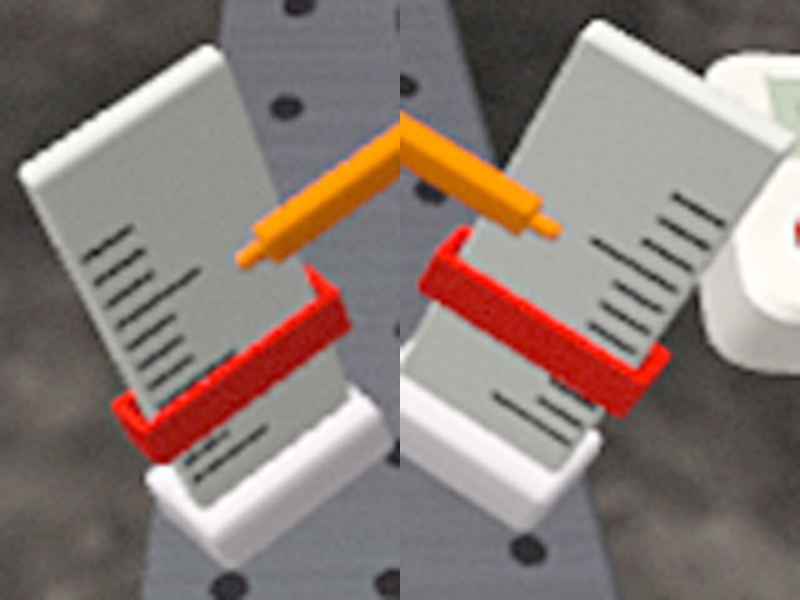

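```bash
cat > m.py <<'E'
from h import *
import pickle
np.set_printoptions(precision=4,suppress=True)
w=pickle.load(open('w2.pkl','rb'))
th=np.radians(-26); ex=np.array([np.cos(th),np.sin(th)]);ey=np.array([-ex[1],ex[0]])
o=ray(w,(0,0))[0]
D={'blue':dict(org=(135,40),u=(-ex+ey)/2**.5,n=(-ex-ey)/2**.5,tf=[(35,185),(225,62)],tb=[(22,172),(212,46)],ft=[(150,432),(342,300)],fb=[(157,462),(350,325)],bt=[(113,402)],tip=(240,262),bot=[(205,507)]),
 'yellow':dict(org=(395,40),u=(-ex-ey)/2**.5,n=(-ex+ey)/2**.5,tf=[(585,35),(780,155)],tb=[(598,20),(792,140)],ft=[(425,262),(628,390)],fb=[(420,287),(614,415)],bt=[(668,350)],tip=(555,230),bot=[(558,472)])}
for b,d in D.items():
    px=lambda p:(d['org'][0]+p[0]/5,d['org'][1]+p[1]/5)
    P=lambda p:onz(w,px(p),.089)
    c=lambda X:(X[:2]@d['n'],X[:2]@d['u'])
    tf=[c(P(p)) for p in d['tf']]; tb=[c(P(p)) for p in d['tb']]
    pf=np.mean([x[0] for x in tf]); t=pf-np.mean([x[0] for x in tb])
    def onplane(p,k):
        o,r=ray(w,px(p)); s=(k-o[:2]@d['n'])/(r[:2]@d['n']); return o+s*r
    print(b,'face',np.array(tf),'thick',t,'bottom z',[onplane(p,pf)[2] for p in d['bot']])
    for de in(0,.002,.003,.004,.006):
        zt=[onplane(p,pf+de) for p in d['ft']]; zb=[onplane(p,pf+de) for p in d['fb']]
        X=onz(w,px(d['bt'][0]),np.mean([q[2] for q in zt])); dep=pf+de-c(X)[0]
        print(' proud',de,'ztop',[q[2] for q in zt],'zbot',[q[2] for q in zb],'mid',np.mean([q[2] for q in zt+zb]),'width',abs((zt[0]-zt[1])[:2]@d['u']),'depth implied',dep,'expected',t+2*de)
    for g in(0,.002,.004,.006): print('  tip z at gap',g,onplane(d['tip'],pf+g))
E
python3 m.py
```

```text
blue face [[-0.572  -0.153 ]
 [-0.5721 -0.1817]] thick 0.003071401838423915 bottom z [np.float64(0.025756974349239403)]
 proud 0 ztop [np.float64(0.044823654123186146), np.float64(0.04432673168269449)] zbot [np.float64(0.03923190798623882), np.float64(0.03922947582266048)] mid 0.041902942403694986 width 0.034493190396774676 depth implied 0.008198641083035918 expected 0.003071401838423915
 proud 0.002 ztop [np.float64(0.0470529341816619), np.float64(0.04656095507589131)] zbot [np.float64(0.041516814175832195), np.float64(0.041514406207173754)] mid 0.04416127741013979 width 0.034150055589742205 depth implied 0.00811708182181381 expected 0.007071401838423915
 proud 0.003 ztop [np.float64(0.04816757421089979), np.float64(0.04767806677248973)] zbot [np.float64(0.04265926727062888), np.float64(0.04265687139943042)] mid 0.045290444913362204 width 0.03397848818622594 depth implied 0.0080763021912027 expected 0.009071401838423915
 proud 0.004 ztop [np.float64(0.04928221424013765), np.float64(0.048795178469088096)] zbot [np.float64(0.04380172036542557), np.float64(0.04379933659168708)] mid 0.0
[... 1519 characters left out ...]
4(0.04988504738276553), np.float64(0.0506489883400226)] zbot [np.float64(0.04565838184820256), np.float64(0.04570885753502413)] mid 0.047975318776503705 width 0.03441803910099246 depth implied 0.010784645450325703 expected 0.011420117808832113
 proud 0.006 ztop [np.float64(0.05173216278170756), np.float64(0.052489661423478995)] zbot [np.float64(0.04754114072530513), np.float64(0.04759119075056767)] mid 0.04983853892026484 width 0.03412779171449056 depth implied 0.010693698515576666 expected 0.015420117808832113
  tip z at gap 0 [ 0.503  -0.181   0.0627]
  tip z at gap 0.002 [ 0.5019 -0.1793  0.0644]
  tip z at gap 0.004 [ 0.5009 -0.1775  0.0661]
  tip z at gap 0.006 [ 0.4999 -0.1757  0.0678]
```

{"fn": "send_rows", "kwargs": {"moves": [0,0,0.4,0.418,0.831,0,1,0,0,0.4,0.418,0.831,0,1,0,0,0.4,0.418,0.831,0,1,0,0,0.4,0.418,0.831,0,1,0,0,0.4,0.418,0.831,0,1,0,0,0.2,0,0,-0.85,1,0,0,0,0,0,-0.85,1,0,0,0,0,0,-0.85,1]}}

```text
time: 9.43
ee_pos: [0.4355, -0.0016, 0.1425]
tcp_rot: [178.9, 0.8, -48.9]
wrist_force: [0.4, -0.1, -0.5]
opening: 0.0001
grasp_force: 0.0
```

{"fn": "send_rows", "kwargs": {"moves": [0.4,0,0,0,0,-1,1,0.4,0,0,0,0,-1,1,0.4,0,0,0,0,-1,1,0.4,0,0,0,0,-1,1,0.4,0,0,0,0,-1,1,0.4,0,0,0,0,-1,1,0.4,0,0,0,0,-1,1,0.4,0,0,0,0,-1,1]}}

```text
time: 10.42
ee_pos: [0.5157, -0.0016, 0.1426]
tcp_rot: [178.9, 0.8, -117.6]
wrist_force: [-0.0, 0.1, -0.4]
opening: -0.0
grasp_force: 0.0
```

{"fn": "send_rows", "kwargs": {"moves": [0.63,-0.23,-0.18,0,0,-0.84,1,0.63,-0.23,-0.18,0,0,-0.84,1,0.63,-0.23,-0.18,0,0,-0.84,1,0.63,-0.23,-0.18,0,0,-0.84,1,0.63,-0.23,-0.18,0,0,-0.84,1,0.63,-0.23,-0.18,0,0,-0.84,1,0,0,0,0,0,0,1]}}

```text
time: 11.3
ee_pos: [0.61, -0.0363, 0.1147]
tcp_rot: [178.9, 0.7, -160.7]
wrist_force: [-0.2, -0.3, -2.0]
opening: -0.0001
grasp_force: 0.0
```

Run:
```python
from h import *
np.set_printoptions(precision=4,suppress=True)
c=snap('wrist','w3.png'); s=bot.get_obs(); print(s['time'],s['ee_pos'],s['tcp_rot'],s['wrist_force'])
import pickle; pickle.dump(c,open('w3.pkl','wb'))
for q,z in[('pad_blue',.078),('tip_blue',.065),('index_blue',.044),('mirror',.078)]:
    r=bot.landmark_of('wrist',q); print(q,[(np.round(x['pixel'],1).tolist(),round(x['p'],2),onz(c,x['pixel'],z)) for x in r[:2]])
print('tcp px',proj(c,s['ee_pos']))
```

```text
11.35 [ 0.6095 -0.036   0.1152] [ 178.8616    0.6984 -160.5383] [-0.3061  0.5218 -1.2731]
pad_blue [([324.5, 253.7], 0.88, array([ 0.6134, -0.0314,  0.078 ]))]
tip_blue [([417.5, 243.5], 0.84, array([0.5924, 0.0229, 0.065 ]))]
index_blue [([413.0, 243.0], 0.75, array([0.5973, 0.0277, 0.044 ]))]
mirror [([232.2, 172.0], 0.93, array([ 0.5852, -0.0954,  0.078 ]))]
tcp px [320.7056 268.2105]
```

View pics/w3.png

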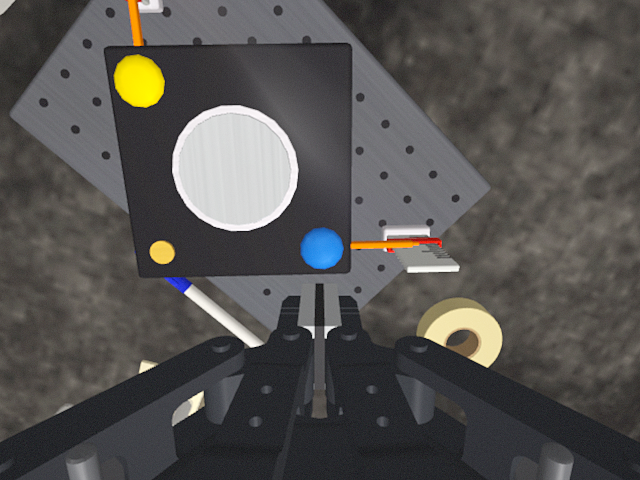

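{"fn": "send_rows", "kwargs": {"moves": [0.05,0,-0.4,0,0,0,1,0,0,-0.4,0,0,0,1,0,0,-0.4,0,0,0,1,0,0,-0.1,0,0,0,1,0,0,-0.1,0,0,0,1,0,0,0,0,0,0,1]}}

```text
time: 12.3
ee_pos: [0.611, -0.0356, 0.0807]
tcp_rot: [178.9, 0.8, -160.6]
wrist_force: [-0.8, 0.3, -0.3]
opening: -0.0002
grasp_force: 0.0
```

{"fn": "send_rows", "kwargs": {"moves": [0,0,-0.1,0,0,0,1,0,0,-0.1,0,0,0,1,0,0,-0.1,0,0,0,1,0,0,0,0,0,0,1,0,0,0,0,0,0,1]}}

```text
time: 12.92
ee_pos: [0.611, -0.0355, 0.0732]
tcp_rot: [178.9, 0.8, -160.6]
wrist_force: [0.5, -0.2, 0.0]
opening: -0.0001
grasp_force: 0.0
```

```bash
cat > look.py <<'E'
from h import *
import sys
np.set_printoptions(precision=4,suppress=True)
tag,b=sys.argv[1:3]
c=snap('wrist',tag+'w.png');d=snap('scene',tag+'s.png');s=bot.get_obs(); print(s['time'],s['ee_pos'],s['wrist_force'],s['torque'])
for n in('wrist','scene'):
  for q in('pad_','tip_','index_'):
    print(n,q,[(np.round(x['pixel'],1).tolist(),round(x['p'],2)) for x in bot.landmark_of(n,q+b)[:2]])
E
python3 look.py a blue
```

```text
13.025 [ 0.611  -0.0356  0.0732] [-0.2578  0.589   0.124 ] [ 0.0007 -0.0121  0.0244]
wrist pad_ [([324.0, 277.5], 0.74), ([214.9, 181.1], 0.26)]
wrist tip_ [([438.7, 263.9], 0.56)]
wrist index_ [([430.8, 262.9], 0.81)]
scene pad_ [([377.2, 256.1], 0.59)]
scene tip_ [([342.8, 256.5], 0.98)]
scene index_ [([340.8, 259.6], 0.47)]
```

Run:
```python
import cv2,numpy as np
f=lambda x,k:cv2.resize(x,None,fx=k,fy=k,interpolation=cv2.INTER_CUBIC)
s=cv2.imread('pics/as.png');w=cv2.imread('pics/aw.png')
cv2.imwrite('pics/a1.png',np.hstack([f(s[215:295,320:400],5),f(w[200:360,280:440],2.5)])); print(cv2.imread('pics/a1.png').shape)
```

```text
(400, 800, 3)
```

View pics/a1.png

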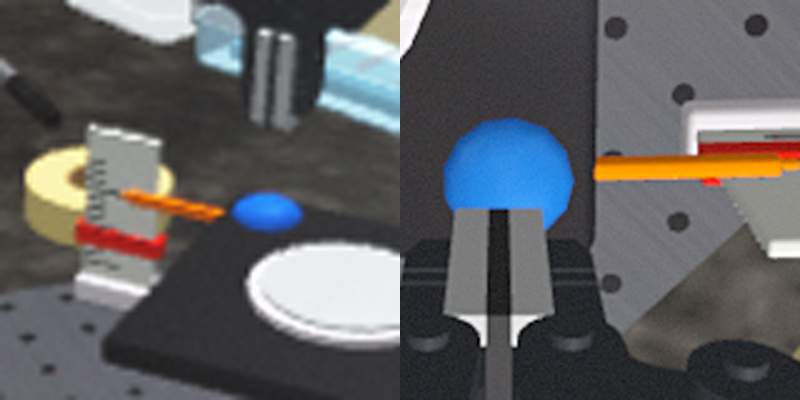

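Run:
```python
from h import *
from scipy.spatial.transform import Rotation as Ro
np.set_printoptions(precision=4,suppress=True)
w=snap('wrist');S=snap('scene');s=bot.get_obs()
X,e=tri([(w,(320,283.2)),(S,(374.4,240.6))]);T=Ro.from_euler('xyz',s['tcp_rot'],degrees=True).as_matrix()
print(X,e,'in tool',T.T@(X-s['ee_pos']),'tcp scene px',proj(S,s['ee_pos']))
print('wrist: camera pos',ray(w,(0,0))[0],T.T@(ray(w,(0,0))[0]-s['ee_pos']), s)
```

```text
[ 0.6046 -0.0393  0.1091] [np.float64(0.0008347013395853195), np.float64(0.0008347013395853905)] in tool [ 0.0068 -0.0007 -0.0361] tcp scene px [373.4671 256.5906]
wrist: camera pos [ 0.5464 -0.0622  0.2537] [ 0.0674 -0.0003 -0.1815] {'time': 13.425, 'q': array([ -4.0272,  12.4573,   5.3297,  82.6234,   1.3152, -23.4091]), 'qd': array([-0.0373, -0.0026,  0.0441,  0.04  , -0.085 , -0.032 ]), 'joint_efforts': array([ -0.0016, -60.777 ,  47.0586,  -0.046 ,   0.0742,   0.    ]), 'ee_pos': array([ 0.6109, -0.0356,  0.0731]), 'tcp_rot': array([ 178.8919,    0.7509, -160.6225]), 'wrist_force': array([ 0.7585, -0.806 , -0.2804]), 'torque': array([-0.0262,  0.0474,  0.0042]), 'grasp_force': 0.0, 'opening': 7.164414898252622e-05}
```

{"fn": "send_rows", "kwargs": {"moves": [0,0,-0.3,0,0,0,1,0,0,-0.3,0,0,0,1,0,0,-0.2,0,0,0,1,0,0,-0.1,0,0,0,1,0,0,-0.1,0,0,0,1,0,0,0,0,0,0,1]}}

```text
time: 14.18
ee_pos: [0.6109, -0.0355, 0.048]
tcp_rot: [178.9, 0.7, -160.6]
wrist_force: [0.2, -0.7, 1.3]
opening: -0.0
grasp_force: 0.0
```

{"fn": "send_rows", "kwargs": {"moves": [0,0,-0.08,0,0,0,1,0,0,0,0,0,0,1]}}

```text
time: 14.42
ee_pos: [0.6109, -0.0356, 0.0461]
tcp_rot: [178.9, 0.7, -160.6]
wrist_force: [-0.7, -0.4, -0.0]
opening: -0.0001
grasp_force: 0.0
```

{"fn": "send_rows", "kwargs": {"moves": [0,0,-0.08,0,0,0,1,0,0,0,0,0,0,1]}}

```text
time: 14.68
ee_pos: [0.6108, -0.0356, 0.0439]
tcp_rot: [178.9, 0.7, -160.6]
wrist_force: [0.7, 0.2, 0.1]
opening: 0.0001
grasp_force: 0.0
```

{"fn": "send_rows", "kwargs": {"moves": [0,0,-0.08,0,0,0,1,0,0,0,0,0,0,1]}}

```text
time: 14.92
ee_pos: [0.6108, -0.0356, 0.0419]
tcp_rot: [178.9, 0.7, -160.6]
wrist_force: [-0.4, 0.4, -0.1]
opening: -0.0002
grasp_force: 0.0
```

{"fn": "send_rows", "kwargs": {"moves": [0,0,-0.08,0,0,0,1,0,0,0,0,0,0,1]}}

```text
time: 15.18
ee_pos: [0.6108, -0.0356, 0.0399]
tcp_rot: [178.9, 0.7, -160.6]
wrist_force: [-0.4, -0.3, 0.9]
opening: -0.0003
grasp_force: 0.0
```

{"fn": "send_rows", "kwargs": {"moves": [0,0,-0.08,0,0,0,1,0,0,0,0,0,0,1]}}

```text
time: 15.42
ee_pos: [0.6111, -0.0355, 0.0383]
tcp_rot: [178.9, 0.8, -160.6]
wrist_force: [-0.6, 0.2, 2.4]
opening: -0.0
grasp_force: 1.3
```

```bash
python3 look.py b blue
```

```text
15.525 [ 0.611  -0.0356  0.0384] [ 0.3649 -0.1666  2.1876] [0.0001 0.0539 0.0123]
wrist pad_ []
wrist tip_ [([464.7, 292.4], 0.93)]
wrist index_ []
scene pad_ [([375.6, 254.8], 0.42)]
scene tip_ [([343.5, 256.1], 0.69)]
scene index_ [([342.6, 261.6], 0.46)]
```

{"fn": "send_rows", "kwargs": {"moves": [0,0,-0.08,0,0,0,1,0,0,-0.08,0,0,0,1,0,0,-0.08,0,0,0,1,0,0,-0.08,0,0,0,1,0,0,0,0,0,0,1]}}

```text
time: 16.45
ee_pos: [0.6109, -0.0353, 0.03]
tcp_rot: [178.9, 0.8, -160.6]
wrist_force: [-1.0, 3.5, 5.4]
opening: -0.0002
grasp_force: 2.5
```

```bash
python3 look.py c blue
```

```text
16.55 [ 0.6109 -0.0354  0.0302] [-1.2573  3.0404  4.8162] [ 0.6687  0.2588 -0.0102]
wrist pad_ []
wrist tip_ [([457.8, 289.4], 0.58)]
wrist index_ [([458.6, 294.4], 0.81)]
scene pad_ [([371.5, 259.2], 0.49)]
scene tip_ [([344.2, 260.3], 0.67)]
scene index_ [([341.8, 263.1], 0.5)]
```

Run:
```python
import cv2,numpy as np
f=lambda x,k:cv2.resize(x,None,fx=k,fy=k,interpolation=cv2.INTER_CUBIC)
s=cv2.imread('pics/cs.png');w=cv2.imread('pics/cw.png')
cv2.imwrite('pics/c1.png',np.hstack([f(s[235:285,325:375],8),f(w[250:350,390:490],4)]))
```

```text
(no output)
```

View pics/c1.png

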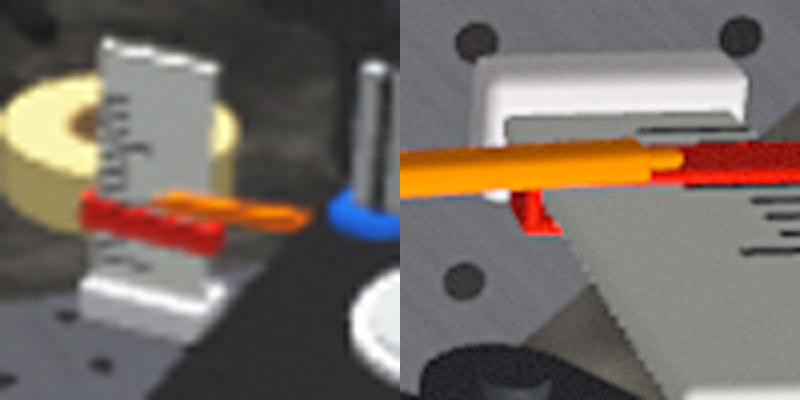

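{"fn": "send_rows", "kwargs": {"moves": [0,0,-0.05,0,0,0,1,0,0,-0.05,0,0,0,1,0,0,-0.04,0,0,0,1,0,0,0,0,0,0,1,0,0,0,0,0,0,1,0,0,0,0,0,0,1,0,0,0,0,0,0,1,0,0,0,0,0,0,1]}}

```text
time: 17.85
ee_pos: [0.6109, -0.0353, 0.0269]
tcp_rot: [178.9, 0.8, -160.6]
wrist_force: [-3.0, 4.1, 6.2]
opening: 0.0001
grasp_force: 3.0
```

Run:
```python
from h import *
c=snap('scene','ds.png');s=bot.get_obs();print(s['time'],s['ee_pos'],s['wrist_force'])
f=lambda x,k:cv2.resize(x,None,fx=k,fy=k,interpolation=cv2.INTER_CUBIC)
I=c['color'][:,:,::-1]
cv2.imwrite('pics/d1.png',f(I[235:285,325:375],8))
# colour columns near the tip
H=cv2.cvtColor(c['color'],cv2.COLOR_RGB2HSV)
for f0 in('pics/scene0.png','pics/cs.png','pics/ds.png'):
    h=cv2.cvtColor(cv2.imread(f0),cv2.COLOR_BGR2HSV).astype(int)[235:285,325:375]
    o=(abs(h[...,0]-15)<8)&(h[...,1]>150)&(h[...,2]>120); r=((h[...,0]<6)|(h[...,0]>174))&(h[...,1]>150)&(h[...,2]>90)
    o=o[:, :40]
    print(f0,'orange cols:rows',[(325+x,235+np.where(o[:,x])[0].mean().round(1),o[:,x].sum()) for x in range(16,32,2) if o[:,x].any()],'red',[(325+x,235+np.where(r[:,x])[0].mean().round(1),r[:,x].sum()) for x in range(10,29,2) if r[:,x].any()])
```

```text
17.9 [ 0.61096642 -0.03527839  0.0269122 ] [-1.07781246  3.30394611  6.50817247]
pics/scene0.png orange cols:rows [(345, np.float64(253.5), np.int64(2)), (347, np.float64(254.0), np.int64(3)), (349, np.float64(254.5), np.int64(2)), (351, np.float64(255.0), np.int64(3)), (353, np.float64(255.5), np.int64(4)), (355, np.float64(256.0), np.int64(3))] red [(335, np.float64(261.5), np.int64(2)), (337, np.float64(261.5), np.int64(4)), (339, np.float64(261.5), np.int64(4)), (341, np.float64(262.5), np.int64(4)), (343, np.float64(262.5), np.int64(4)), (345, np.float64(263.5), np.int64(4)), (347, np.float64(264.0), np.int64(3)), (349, np.float64(264.5), np.int64(4)), (351, np.float64(264.0), np.int64(5))]
pics/cs.png orange cols:rows [(345, np.float64(260.0), np.int64(1)), (347, np.float64(260.0), np.int64(3)), (349, np.float64(261.0), np.int64(3)), (351, np.float64(260.5), np.int64(2)), (353, np.float64(261.0), np.int64(3)), (355, np.float64(261.0), np.int64(3))] red [(335, np.float64(261.5), np.int64(2)), (337, np.float64(261.5), np.int64(4)), (339, np.float64(261.5), np.int64(4)), (341, np.float64(262.5), np.int64(4)), (343, np.float64(262.5), np.int64(4)), (345, np.float64(263.5), np.int64(4)), (347, np.float64(263.5), np.int64(4)), (349, np.float64(264.5), np.int64(4)), (351, np.float64(264.5), np.int64(4))]
pics/ds.png orange cols:rows [(345, np.float64(262.0), np.int64(1)), (347, np.float64(262.5), np.int64(2)), (349, np.float64(262.5), np.int64(2)), (351, np.float64(263.0), np.int64(3)), (353, np.float64(263.0), np.int64(3)), (355, np.float64(263.0), np.int64(3))] red [(335, np.float64(261.5), np.int64(2)), (337, np.float64(261.5), np.int64(4)), (339, np.float64(261.5), np.int64(4)), (341, np.float64(262.5), np.int64(4)), (343, np.float64(262.5), np.int64(4)), (345, np.float64(264.5), np.int64(2)), (347, np.float64(265.0), np.int64(1)), (349, np.float64(265.5), np.int64(2)), (351, np.float64(265.5), np.int64(2))]
```

View pics/d1.png

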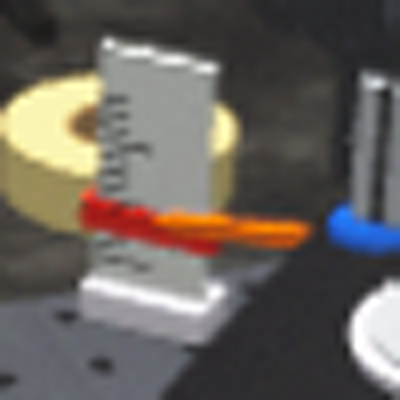

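{"fn": "send_rows", "kwargs": {"moves": [0,0,-0.05,0,0,0,1,0,0,0,0,0,0,1,0,0,0,0,0,0,1,0,0,0,0,0,0,1,0,0,0,0,0,0,1,0,0,0,0,0,0,1,0,0,0,0,0,0,1,0,0,0,0,0,0,1]}}

```text
time: 18.9
ee_pos: [0.611, -0.0353, 0.0257]
tcp_rot: [178.9, 0.8, -160.6]
wrist_force: [-1.9, 3.5, 7.0]
opening: 0.0002
grasp_force: 3.1
```

```bash
cat > g.py <<'E'
from h import *
from scipy.optimize import least_squares
import sys
np.set_printoptions(precision=4,suppress=True)
c=snap('scene','es.png');w=snap('wrist','ew.png');s=bot.get_obs();print(s['time'],s['ee_pos'],s['wrist_force'])
for n in('wrist','scene'):
  for q in('tip_','index_'):
    print(n,q,[(np.round(x['pixel'],1).tolist(),round(x['p'],2)) for x in bot.landmark_of(n,q+sys.argv[1])[:2]])
for f0 in('pics/ew.png',):
    h=cv2.cvtColor(cv2.imread(f0),cv2.COLOR_BGR2HSV).astype(int)
    o=(abs(h[...,0]-15)<8)&(h[...,1]>150)&(h[...,2]>120); r=((h[...,0]<6)|(h[...,0]>174))&(h[...,1]>150)&(h[...,2]>90)
    for nm,m in(('orange',o),('red',r)):
        m=cv2.morphologyEx(m.astype(np.uint8),cv2.MORPH_OPEN,np.ones((2,2)))
        k,l,st,ce=cv2.connectedComponentsWithStats(m)
        print(nm,[(st[i].tolist(),ce[i].round(1).tolist()) for i in range(1,k) if st[i][4]>25])
E
python3 g.py blue
```

```text
19.0 [ 0.611  -0.0353  0.0257] [-0.7993  3.5364  6.3496]
wrist tip_ [([454.2, 285.2], 0.86)]
wrist index_ [([459.2, 296.9], 0.56)]
scene tip_ [([344.0, 266.6], 0.83)]
scene index_ [([342.7, 263.4], 0.58)]
orange [([366, 283, 92, 18, 977], [409.6, 291.3]), ([72, 307, 28, 22, 115], [88.7, 314.1])]
red [([421, 290, 84, 24, 846], [462.7, 297.6])]
```

{"fn": "send_rows", "kwargs": {"moves": [0,0,0.25,0,0,0,1,0,0,0.3,0,0,0,1,0,0,0.4,0,0,0,1,0,0,0.6,0,0,0,1,0,0,0.7,0,0,0,1,0,0,0.1,0,0,-0.5,1]}}

```text
time: 19.95
ee_pos: [0.6118, -0.0357, 0.0867]
tcp_rot: [178.9, 0.9, -165.0]
wrist_force: [0.5, 1.2, 0.7]
opening: 0.0001
grasp_force: 0.0
```

{"fn": "send_rows", "kwargs": {"moves": [-0.24,-0.485,0,0,0,-1,1,-0.24,-0.485,0,0,0,-1,1,-0.24,-0.485,0,0,0,-1,1,-0.24,-0.485,0,0,0,-1,1,-0.24,-0.485,0,0,0,-1,1,-0.24,-0.485,0,0,0,-1,1,-0.24,-0.485,0,0,0,-1,1,-0.24,-0.485,0,0,0,-1,1]}}

```text
time: 20.95
ee_pos: [0.5629, -0.133, 0.0853]
tcp_rot: [178.9, 0.8, 126.0]
wrist_force: [0.1, 0.4, -0.0]
opening: 0.0002
grasp_force: 0.0
```

{"fn": "send_rows", "kwargs": {"moves": [-0.24,-0.485,0,0,0,-1,1,-0.24,-0.485,0,0,0,-1,1,0,0,0,0,0,0,1,0,0,0,0,0,0,1]}}

```text
time: 21.45
ee_pos: [0.5512, -0.1566, 0.0847]
tcp_rot: [178.9, 0.8, 109.3]
wrist_force: [-1.0, 0.2, 0.1]
opening: -0.0001
grasp_force: 0.0
```

Run:
```python
from h import *
np.set_printoptions(precision=4,suppress=True)
c=snap('wrist','w4.png'); S=snap('scene');s=bot.get_obs(); print(s['time'],s['ee_pos'],s['tcp_rot'],s['wrist_force'])
for q,z in[('pad_yellow',.078),('tip_yellow',.065),('index_yellow',.046),('mirror',.078)]:
    r=bot.landmark_of('wrist',q); print(q,[(np.round(x['pixel'],1).tolist(),round(x['p'],2),onz(c,x['pixel'],z)) for x in r[:2]])
print('blue tip scene',bot.landmark_of('scene','tip_blue')[0]['pixel'])
```

```text
21.55 [ 0.5512 -0.1564  0.0844] [178.8774   0.7514 109.2809] [ 0.0208  0.7094 -0.5929]
pad_yellow [([328.5, 265.5], 0.59, array([ 0.5569, -0.1552,  0.078 ]))]
tip_yellow [([212.1, 255.4], 0.73, array([ 0.4977, -0.1745,  0.065 ]))]
index_yellow [([220.2, 260.7], 0.67, array([ 0.5004, -0.1841,  0.046 ]))]
mirror [([422.9, 171.6], 0.84, array([ 0.5835, -0.0954,  0.078 ]))]
blue tip scene [343.6, 254.7]
```

```bash
cat > fit.py <<'E'
from h import *
import pickle
from scipy.optimize import minimize
np.set_printoptions(precision=4,suppress=True)
w=pickle.load(open('w2.pkl','rb')); im=w['color']
h=cv2.cvtColor(im,cv2.COLOR_RGB2HSV).astype(int)
red=((h[...,0]<7)|(h[...,0]>173))&(h[...,1]>140)&(h[...,2]>70)
th=np.radians(-26); ex=np.array([np.cos(th),np.sin(th)]);ey=np.array([-ex[1],ex[0]])
K=6
for b,(c0,c1),tip,u,n,x0,pf in(('blue',(150,215),(183,92.4),(-ex+ey)/2**.5,(-ex-ey)/2**.5,(.597,.0235,.044),-.572),('yellow',(470,535),(506,86),(-ex-ey)/2**.5,(-ex+ey)/2**.5,(.503,-.181,.046),-.335)):
    m=np.zeros_like(red);m[80:140,c0:c1]=red[80:140,c0:c1]
    crop=cv2.resize(m[80:140,c0:c1].astype(np.float32),None,fx=K,fy=K,interpolation=cv2.INTER_LINEAR)>.5
    pts=np.argwhere(crop)[:,::-1].astype(np.int32); hull=cv2.convexHull(pts)
    M=np.zeros(crop.shape,np.uint8);cv2.fillConvexPoly(M,hull,1)
    def sil(p):
        P=[]
        for a in(-.018,.018):
            for d in(-p[3]/2,p[3]/2):
                for z in(-.004,.004):
                    q=proj(w,np.append(np.array(p[:2])+a*u+d*n,p[2]+z)); P.append(((q[0]-c0+.5)*K-.5,(q[1]-80+.5)*K-.5))
        H=cv2.convexHull(np.array(P,np.float32)); I=np.zeros(crop.shape,np.uint8); cv2.fillConvexPoly(I,np.round(H*16).astype(np.int32),1,shift=4); return I
    def cost(p):
        I=sil(p); return 1-(I&M).sum()/max((I|M).sum(),1)
    best=min((minimize(cost,list(x0)+[d],method='Nelder-Mead',options=dict(initial_simplex=np.array([list(x0)+[d]]+[[v+(.004 if i==j else 0) for j,v in enumerate(list(x0)+[d])] for i in range(4)]),maxiter=600)) for d in(.007,.009,.011)),key=lambda r:r.fun)
    p=best.x; print(b,'clip',p,'IoU',1-best.fun,'n',p[:2]@n,'front',p[:2]@n+p[3]/2)
    o,r=ray(w,tip)
    for g in(0,.001,.002,.003):
        k=p[:2]@n+p[3]/2+g; s=(k-o[:2]@n)/(r[:2]@n); print('   tip in front by',g,'->',o+s*r,'drop',(o+s*r)[2]-p[2])
E
python3 fit.py
```

```text
blue clip [0.5998 0.0287 0.0418 0.0074] IoU 0.9783688882999867 n -0.5764934837060273 front -0.572806241851073
   tip in front by 0 -> [0.5982 0.0221 0.0603] drop 0.018574951901425663
   tip in front by 0.001 -> [0.5971 0.0222 0.0614] drop 0.01960858776379598
   tip in front by 0.002 -> [0.596  0.0222 0.0624] drop 0.0206422236261663
   tip in front by 0.003 -> [0.595  0.0223 0.0634] drop 0.021675859488536592
yellow clip [ 0.4992 -0.1839  0.0474  0.0077] IoU 0.9714249945228631 n -0.3363963590997149 front -0.3325322791989984
   tip in front by 0 -> [ 0.5017 -0.1789  0.0647] drop 0.017335678051895606
   tip in front by 0.001 -> [ 0.5012 -0.178   0.0656] drop 0.018190883698518054
   tip in front by 0.002 -> [ 0.5007 -0.1772  0.0664] drop 0.019046089345140474
   tip in front by 0.003 -> [ 0.5002 -0.1763  0.0673] drop 0.01990129499176295
```

{"fn": "send_rows", "kwargs": {"moves": [0.05,0,-0.4,0,0,0,1,0.04,0,-0.4,0,0,0,1,0,0,-0.4,0,0,0,1,0,0,-0.3,0,0,0,1,0,0,-0.1,0,0,0,1,0,0,0,0,0,0,1]}}

```text
time: 22.55
ee_pos: [0.5532, -0.1568, 0.0441]
tcp_rot: [178.9, 0.7, 109.1]
wrist_force: [-0.1, 0.1, -0.7]
opening: -0.0004
grasp_force: 0.0
```

{"fn": "send_rows", "kwargs": {"moves": [0,0,-0.08,0,0,0,1,0,0,0,0,0,0,1]}}

```text
time: 22.8
ee_pos: [0.5532, -0.1568, 0.0422]
tcp_rot: [178.9, 0.8, 109.1]
wrist_force: [0.1, -0.1, 0.2]
opening: 0.0001
grasp_force: 0.0
```

{"fn": "send_rows", "kwargs": {"moves": [0,0,-0.06,0,0,0,1,0,0,0,0,0,0,1]}}

```text
time: 23.05
ee_pos: [0.5531, -0.1568, 0.0405]
tcp_rot: [178.9, 0.7, 109.1]
wrist_force: [-0.1, 0.4, 0.5]
opening: 0.0001
grasp_force: 0.0
```

{"fn": "send_rows", "kwargs": {"moves": [0,0,-0.05,0,0,0,1,0,0,0,0,0,0,1]}}

```text
time: 23.3
ee_pos: [0.5531, -0.1568, 0.0393]
tcp_rot: [178.9, 0.7, 109.1]
wrist_force: [0.0, 0.1, 0.3]
opening: -0.0002
grasp_force: 0.0
```

{"fn": "send_rows", "kwargs": {"moves": [0,0,-0.05,0,0,0,1,0,0,0,0,0,0,1]}}

```text
time: 23.55
ee_pos: [0.5533, -0.1569, 0.0383]
tcp_rot: [178.9, 0.8, 109.1]
wrist_force: [0.0, 0.2, 2.4]
opening: -0.0
grasp_force: 1.2
```

{"fn": "send_rows", "kwargs": {"moves": [0,0,-0.05,0,0,0,1,0,0,0,0,0,0,1]}}

```text
time: 23.8
ee_pos: [0.5531, -0.1569, 0.0369]
tcp_rot: [178.9, 0.8, 109.1]
wrist_force: [-1.8, 0.4, 2.9]
opening: -0.0002
grasp_force: 1.5
```

{"fn": "send_rows", "kwargs": {"moves": [0,0,-0.1,0,0,0,1,0,0,-0.1,0,0,0,1,0,0,-0.1,0,0,0,1,0,0,-0.07,0,0,0,1,0,0,0,0,0,0,1,0,0,0,0,0,0,1,0,0,0,0,0,0,1,0,0,0,0,0,0,1]}}

```text
time: 24.8
ee_pos: [0.5529, -0.157, 0.0276]
tcp_rot: [178.9, 0.8, 109.1]
wrist_force: [-4.3, -0.8, 6.1]
opening: 0.0
grasp_force: 2.8
```

```bash
python3 g.py yellow
```

```text
24.9 [ 0.5529 -0.157   0.0276] [-3.5673 -0.5994  6.0223]
wrist tip_ [([185.8, 284.0], 0.83)]
wrist index_ [([186.5, 304.2], 0.96), ([401.1, 153.0], 0.23)]
scene tip_ []
scene index_ [([400.5, 327.5], 0.67)]
orange [([192, 287, 95, 13, 1001], [240.7, 292.8]), ([553, 288, 28, 24, 122], [562.8, 295.6])]
red [([145, 295, 86, 22, 785], [186.6, 301.8]), ([174, 404, 19, 19, 224], [182.7, 413.5])]
```

{"fn": "send_rows", "kwargs": {"moves": [0,0,-0.05,0,0,0,1,0,0,0,0,0,0,1,0,0,0,0,0,0,1,0,0,0,0,0,0,1,0,0,0,0,0,0,1,0,0,0,0,0,0,1,0,0,0,0,0,0,1,0,0,0,0,0,0,1]}}

```text
time: 26.1
ee_pos: [0.5529, -0.157, 0.0264]
tcp_rot: [178.9, 0.8, 109.1]
wrist_force: [-4.3, -1.2, 5.8]
opening: 0.0001
grasp_force: 3.0
```

```bash
python3 g.py yellow
cat > r.py <<'E'
from h import *
for f0,b,cs in(('pics/cw.png','blue 14.0',range(440,470,5)),('pics/ew.png','yellow now',range(180,215,5))):
    h=cv2.cvtColor(cv2.imread(f0),cv2.COLOR_BGR2HSV).astype(int)
    o=(abs(h[...,0]-15)<8)&(h[...,1]>150)&(h[...,2]>120); r=((h[...,0]<6)|(h[...,0]>174))&(h[...,1]>150)&(h[...,2]>90)
    for c in cs: print(b,c,'orange',np.where(o[270:320,c])[0]+270,'red',np.where(r[270:320,c])[0]+270,'V',h[286:316,c,2])
E
python3 r.py
```

```text
26.2 [ 0.553  -0.157   0.0264] [-4.8891 -1.0697  5.6068]
wrist tip_ [([190.6, 286.1], 0.86)]
wrist index_ [([188.1, 304.8], 0.78)]
scene tip_ [([399.7, 327.9], 0.24)]
scene index_ [([397.1, 327.8], 0.64)]
orange [([193, 286, 94, 14, 982], [241.6, 292.3]), ([554, 290, 30, 25, 130], [564.2, 297.4])]
red [([144, 296, 86, 22, 864], [187.8, 302.7]), ([173, 406, 20, 18, 215], [181.7, 414.5])]
blue 14.0 440 orange [285 286 287 288 289 290 291 292 293 294 295] red [] V [156 163 186 215 246 255 255 255 255 255 229 143 139 141 142 141 137 139
 141 140 140 140 140 140 141 139 138 141 139 135]
blue 14.0 445 orange [285 286 287 288 289 290 291 292 293 294 295] red [] V [156 169 195 227 250 255 255 255 255 255 202 146 142 142 141 140 141 143
 139 143 140 139 140 141 141 139 140 140 138 140]
blue 14.0 450 orange [286 287 288 289 290 291 292 293 294 295] red [] V [155 172 203 240 255 255 255 255 255 251 198 144 141 140 142 140 137 140
 140 140 140 140 140 142 142 140 140 139 139 142]
blue 14.0 455 orange [287 288 289 290 291 292] red [293 294 295] V [147 170 204 236 255 255 214 212 249 239 174 147 1
[... 1237 characters left out ...]
67 166 167 167 167]
yellow now 200 orange [288 289 290 291 292 293 294 295 296] red [297 298 299 300 301 302 303 304] V [169 174 217 245 249 247 242 244 246 222 172 169 172 171 177 222 248 250
 227 174 170 167 167 167 167 167 165 166 167 165]
yellow now 205 orange [285 286 287 288 289 290 291 292 293 294 295 296] red [297 298 299 300 301 302 303] V [185 193 225 248 252 254 252 253 255 243 188 165 169 171 187 226 248 251
 223 166 171 169 166 166 165 166 167 168 168 167]
yellow now 210 orange [286 287 288 289 290 291 292 293 294 295 296] red [297 298 299 300 301 302 303] V [184 190 223 247 252 254 252 254 255 247 198 165 171 166 194 230 247 249
 219 163 172 168 166 165 169 168 165 165 163 167]
```

{"fn": "send_rows", "kwargs": {"moves": [0,0,0.25,0,0,0,1,0,0,0.3,0,0,0,1,0,0,0.4,0,0,0,1,0,0,0.6,0,0,0,1,0,0,0.7,0,0,0,1,0,0,0.5,0,0,0,1,0,0,0,0,0,0,1,0,0,0,0,0,0,1]}}

```text
time: 27.4
ee_pos: [0.553, -0.1567, 0.0947]
tcp_rot: [178.9, 0.7, 109.1]
wrist_force: [0.4, -0.4, -0.2]
opening: 0.0001
grasp_force: 0.0
```

Run:
```python
from h import *
snap('scene');print([(q,bot.landmark_of('scene',q)[:1]) for q in('tip_blue','tip_yellow','timer','tape_roll')]);s=bot.get_obs();print(s['time'],s['ee_pos'],s['wrist_force'])
print(bot.job_done())
```

```text
[('tip_blue', [{'pixel': [343.9, 254.4], 'p': 0.68}]), ('tip_yellow', [{'pixel': [393.7, 314.7], 'p': 0.58}]), ('timer', [{'pixel': [462.3, 385.7], 'p': 0.7}]), ('tape_roll', [{'pixel': [338.8, 257.6], 'p': 0.74}])]
27.65 [ 0.5529115  -0.15675107  0.09462122] [ 0.27340456 -1.05232616 -0.44513188]
the job is handed in; nothing more can be done
None
```

I pressed blue, then yellow, to about its red clip (pointer down about 21 mm and 20 mm; I estimate both marks at about 20 mm), held each about a second and let both spring back to rest; the job is handed in at 27.7 s, result not reported, and the real fingertips sat about 39 mm behind the reported TCP, so I pressed by contact force.

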